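# Close the split bearing housing of the belt grinder and hold it shut

## Task

Lift the blue cap up and off the peg it hangs on, set it over the two dowels of the dark lower housing half (either way round), and press it down against the spring-seated bearing until the two split faces meet. Finish while still holding the pair firmly pressed shut, ready for the screws to go in; do not let go. Leave everything else on the bench where it is.

Things in the scene. Friction and masses are not known exactly. Their poses are not given: they have to be found in the camera images.
- cap: Blue cast cap, upper half of the housing, 44 (own x) x 122 (y) x 62 mm tall, 0.28-0.52 kg, symmetric under a half turn. Origin: centre of its flat underside (split face), z up, x along the bore. The bore is a tunnel along x, open below, 46 mm wide, its flat ceiling 23 mm above the origin. Starts hanging level, bore astride the peg, x along the peg.
- rib (a point): Centre of the top of the cap's bare aluminium grip rib, 62 mm above the cap's origin, axes as the cap's. The rib is 30 mm along x, 20 mm along y and 26 mm tall; pinch it from above. It stands on the cap's flat top (44 x 68 mm, 36 mm above the cap's origin), on which fingertips may rest.
- cap_hole (a point): Lower mouth of one of the cap's two upright 12 mm dowel holes, through the 16 mm thick side feet: at own y = +47 mm from the cap's origin, x = 0; the other is at y = -47 mm.
- stand: Fixed stand, wooden post and flat steel peg. Origin on the bench under the middle of the peg; own -x is where the peg points (towards the robot). Peg 15 mm wide, top 110 mm up, free from x = -40 mm (upturned end, 14 mm high) to +40 mm (post, 112 mm tall, nothing above). The hung cap's origin is 87 mm up; above 124 mm the whole cap is clear of peg and end.
- peg (a point): Middle of the peg's top face, axes as the stand's.
- housing: Fixed lower housing half: dark steel block, 44 mm (own x) by 124 mm (own y), on a grey foot plate 80 by 150 mm. Origin at its underside on the bench, z up, own x along the bore. Its split face is 45 mm above the bench.
- split (a point): Centre of the lower half's split face (45 mm above the bench), axes as the housing's. With the housing shut the cap's origin coincides with this point and their x axes are parallel, either way round.
- dowel (a point): Tip of one of the two upright steel dowels (10 mm diameter, coned tips) of the lower half: at own y = +47 mm, x = 0 of the housing, 20 mm above the split face; the other is at y = -47 mm.
- bearing (a joint): Travel in m of the steel bearing (45 mm diameter, lying along the bore) in its spring seat: 0 up, growing as pressed down, 0.006 when shut, stop 0.0085. It meets the cap's ceiling when the split faces are 6 mm apart (dowels 14 mm in). It resists with about 8.5 N at first, 14 N at shut: the cap's weight cannot shut it, and it springs open if let go. A push of 10 to 25 N shuts it.
- wheel: Bystander: aluminium idler wheel lying flat, 100 mm diameter, 38 mm high; origin under its centre.
- oil: Bystander: white oil bottle with red cap, 52 mm diameter, 140 mm tall; origin under its centre.
- jar: Bystander: glass jar, 64 mm diameter, 80 mm tall; origin under its centre.
- wrench: Bystander: steel wrench lying flat on the bench, origin under its middle.
- driver: Bystander: screwdriver with green handle lying on the bench, origin under its middle.
- tray: Bystander: black open tray, 110 by 150 by 30 mm, with two cap screws in it; origin under its centre.
Things that resemble listed ones, but are neither listed nor needed, are in the scene too. What is shaped like the stand but green is not meant. Several things have the shape of the housing; the one meant has the colours described above.

How it is judged:
By the outcome, as a careful person would: the job done as asked, in the order asked, and still so for the second after the job is handed in, while the arm keeps its last pose, push and grip.
It also fails if it takes over 48 s, if anything falls off the work surface, if the arm or the gripper's body presses on something with over 40 N, if the wrist force passes 120 N, or if a joint passes its speed limit or range.

## Robot

A 6-joint arm with a two-finger parallel gripper is mounted at the origin on the work surface. World frame = base frame: x ahead of the robot, y to its left, z up, the work surface at z = 0. Lengths are in m, angles in rad, forces in N, time in s.
With the tool pointing down it reaches from about 0.425 to 0.925 m from the base axis. Payload 12.5 kg.
Tool frame: the origin (TCP) lies on the centre line of the jaws, within the pads' length; the fingertips stand 14 mm ahead of it and the grasp point (between the pads) lies 5 mm behind it (arm.tcp_to_tips is the z of the fingertips in the tool frame, in m); z points along the fingers, x is the direction in which the jaws open and shut, and the axes are right-handed (so a half turn about z gives the same grasp; the last joint's range is limited). The gripper opens to 85 mm and grips with 20 to 120 N. Pads are 22 mm wide; open, the fingers measure 114 mm over their backs; the gripper's body (76 mm by 85 mm) begins 54 mm behind the grasp point. The pads swing forward as they close: fully open they stand 13 mm farther back than shut.
Start: joints at [1.041, 0.491, 1.559, -0, 1.092, -0.106], TCP at [0.257, 0.57, 0.245] pointing down, gripper open.
Joint ranges: [-3.1, 3.1], [-0.84, 2.19], [0.05, 2.79], [-1.13, 4.28], [0.06, 2.93], [-2.69, 2.69]. Speed limits (rad/s): [2.22, 2.22, 2.79, 3.14, 3.14, 3.14].

## Interface

Orientations are given as a unit quaternion [x, y, z, w].
In Python, from station import arm gives the robot as it stands.
- The arm moves only by the tool play_rows, never from a script. Its argument "commands" is a list of rows, each a list of 3 entries, a list of its own where there are three numbers: the opening, from -1 (shut) to 1 (fully open), then the shift along the tool's x, y, z in m, then the turn, a rotation vector about the tool's x, y, z in degrees. A call has 1 to 8 rows; each row shifts and turns the commanded pose from where the row before left it, along the tool's axes as they then stand; what a row does not reach is not made up. A row lasts 1/8 s, in which the tool goes at most 62.5 mm and 10.7 degrees, less where a joint would pass 70% of its speed; a pose out of reach is approached as far as the arm can. A call with a gripper value outside its range is refused whole. The fingers move at their own pace and stop on an object; "grip_force" is the grip in N (left out, the last holds). Time passes only in rows, so rows that do not move let the fingers close. It gives the time, the measured TCP pose, the force and the opening at its end, in the units of the state.
- arm.get_obs(): the state, without advancing time (a new reading comes with each control period).
- arm.grab_frame(name): name is "scene" or "side" or "wrist"; returns a dict with "img" (420x560x3 uint8, blue, green, red), "range_z" (420x560 float32, m along the optical axis (not along the pixel's ray), 0 where there is no reading), "fx", "fy", "cx", "cy" (pixels), "dist" ([k1, k2, p1, p2, k3] as OpenCV has them; the pictures are not rectified), "pose" (4x4, takes a point from camera to world coordinates); the wrist camera has in their place "mount" (4x4, takes a point from camera to tool coordinates, whose origin is the TCP and whose axes are the tool frame's). Camera axes: x right, y down, z forward; pixel columns grow to the right and rows downward; lengths in m; the calibration is good to about 2 mm. A picture is of the moment at which its call begins: read the wrist's pose just before it.
- arm.hand_in(): hands the job in, once; it reports no verdict.
Trained networks look in the newest picture that a camera, given by its name, has taken for a name from the list of things; names that differ only in an ending like _2 or _b are one class to them, and where a whole thing is asked for, a point or a joint stands for the part that bears it (a point fixed in the world has none). Each returns a list of dicts, best first, with "confidence" (0 to 1); they miss things now and then, are a little off and sometimes report something else, mostly with a low value. They report only what shows in the picture. A call takes as long as a camera call. They do not tell look-alikes from the thing itself.
- arm.outline_of(camera, label): "pixels" (420x560 bool, what is visible of it).
- arm.spot_point(camera, label): "point" ([x, y, z] in m, in world coordinates, good to about 4 mm: a listed point, or the origin of a listed thing).
The state is a dict: "t": time; "q": joint angles; "joint_vel": joint speeds; "joint_torque": joint torques, N m; "position": TCP position; "tool_rot": TCP orientation; "ft_force": force on the tool from outside, world axes, zero at the start; "moment": the same for the moment, N m; "grip_width": finger opening in m.
Only numpy, scipy, OpenCV 4.12 (cv2) and the standard library are available. Lean on these libraries where they do the work, as an engineer would, in place of code of your own. Each camera call takes 0.05 s, during which the arm holds its last target.

## Working session

There is one attempt and no reset: what is moved stays moved. The work goes in short steps, Python scripts to look and compute and a tool call to move; the robot and the scene stay as the last step left them, time stands still between calls to the robot, and variables do not carry over. Pictures are saved under pics/ and viewed, and the job is handed in when it is done.

Besides the shell and the picture viewer there is one more tool, called after "Emit:" as name(argument=value, ...), one argument or row to a line, values as JSON. play_rows: Moves the arm, as the interface text tells. Its arguments: {"type":"object","properties":{"commands":{"type":"array","items":{"type":"array"}},"grip_force":{"type":"number"}},"required":["commands"]}

```bash
mkdir -p pics; python3 - <<'E'
from station import arm
import cv2
print(arm.get_obs())
for c in ["scene","side"]:
    f=arm.grab_frame(c); cv2.imwrite(f"pics/{c}0.png",f["img"])
    for l in ["cap","rib","cap_hole","stand","peg","housing","split","dowel"]:
        for d in arm.spot_point(c,l)[:4]: print(c,l,[round(float(v),4) for v in d["point"]],round(d["confidence"],2))
E
```

```text
{'t': 0.0, 'q': array([ 1.04142683e+00,  4.91607417e-01,  1.55949687e+00,  3.74499496e-05,
        1.09168370e+00, -1.05587001e-01]), 'joint_vel': array([-0.00163476,  0.00061733,  0.00044944,  0.00090067,  0.00219211,
        0.00059528]), 'joint_torque': array([-2.43766328e-03, -6.18446732e+01, -2.61594272e+01, -1.90419310e-04,
        4.02555699e-03,  1.47963881e-06]), 'position': array([0.25685728, 0.56953317, 0.24468167]), 'tool_rot': array([ 8.40007896e-01,  5.42573845e-01, -5.40914109e-04,  2.54739838e-04]), 'ft_force': array([ 0.1273197 ,  0.48185364, -0.08573963]), 'moment': array([ 0.00850394, -0.00792476,  0.01293579]), 'grip_width': 0.08524503013237313}
scene cap [0.5235, -0.1773, 0.085] 0.76
scene cap [0.5199, 0.2118, 0.0636] 0.47
scene rib [0.5231, -0.1791, 0.1483] 0.94
scene rib [0.6908, 0.3528, 0.0005] 0.65
scene cap_hole [0.5122, -0.1355, 0.0856] 0.83
scene stand [0.5096, -0.1745, -0.0001] 0.9
scene stand [0.3142, -0.2163, -0.0024] 0.77
scene peg [0.3173, -0.2162, 0.1074] 0.76
scene peg [0.5186, -0.1764, 0.1091] 0.68
scene peg [0.5551, -0.4347, 0.0012] 0.2
scene hous
[... 285 characters left out ...]

side cap [0.5212, -0.1707, 0.087] 0.86
side rib [0.5177, -0.1757, 0.1479] 0.67
side cap_hole [0.5151, -0.1325, 0.0872] 0.83
side stand [0.5148, -0.1782, -0.0021] 0.75
side stand [0.3144, -0.2197, -0.0024] 0.58
side peg [0.3146, -0.2152, 0.1119] 0.88
side peg [0.5148, -0.1804, 0.1077] 0.86
side peg [0.5086, 0.1634, -0.0019] 0.3
side housing [0.5095, 0.1639, -0.0006] 0.75
side housing [0.3233, 0.0989, -0.0018] 0.61
side split [0.509, 0.1655, 0.0468] 0.88
side split [0.3256, 0.102, 0.0456] 0.66
side split [0.5137, 0.4316, -0.0002] 0.57
side dowel [0.334, 0.1461, 0.0623] 0.97
side dowel [0.7041, -0.34, -0.0003] 0.67
side dowel [0.5243, 0.2134, 0.0664] 0.64
side dowel [0.52, -0.1724, 0.089] 0.29
```

View pics/scene0.png

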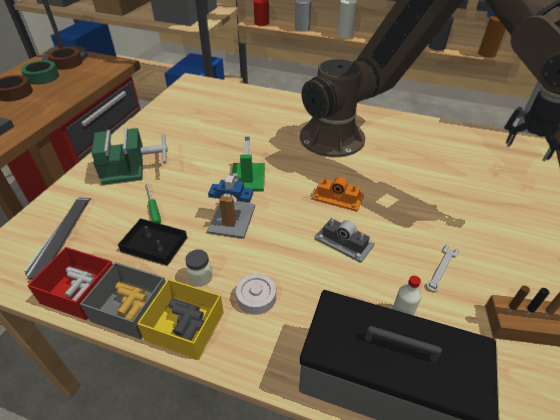

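View pics/side0.png

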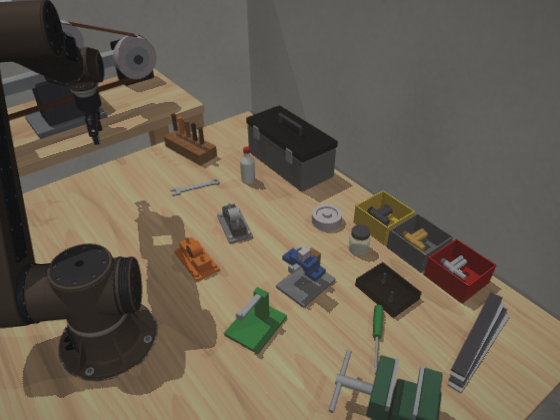

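The dark housing is at about (0.508, 0.164) (scene px 345,237), the orange one is the decoy, and the cap is on the brown-post stand at about (0.52, -0.176) (scene px 232,188). Next I'll prepare a helper and plan the wrist views.

```bash
cat > h.py <<'E'
import numpy as np, cv2
from scipy.spatial.transform import Rotation as R
from station import arm
def to_tool(pos,yaw_deg,z=None):
    o=arm.get_obs(); Rt=R.from_quat(o["tool_rot"])
    d=Rt.inv().apply(np.array(pos)-o["position"])
    T=np.array([[np.cos(y:=np.radians(yaw_deg)),np.sin(y),0],[np.sin(y),-np.cos(y),0],[0,0,-1]]).T
    c,s=np.cos(y),np.sin(y); T=np.array([[c,s,0],[s,-c,0],[0,0,-1]])
    rv=(Rt.inv()*R.from_matrix(T)).as_rotvec(degrees=True)
    print("pos",o["position"].round(4),"t",o["t"],"F",o["ft_force"].round(2),"w",round(o["grip_width"],4))
    print("shift(tool)",d.round(4),"rotvec",rv.round(2)); return d,rv
def cloud(f,T=None):
    v,u=np.mgrid[0:420,0:560]
    K=np.array([[f["fx"],0,f["cx"]],[0,f["fy"],f["cy"]],[0,0,1]])
    p=cv2.undistortPoints(np.stack([u.ravel(),v.ravel()],1).astype(np.float64)[:,None],K,np.array(f["dist"],float))[:,0]
    z=f["range_z"].ravel()
    P=np.c_[p*z[:,None],z]
    T=f["pose"] if T is None else T
    return (P@T[:3,:3].T+T[:3,3]).reshape(420,560,3), (f["range_z"]>0)
def wrist():
    o=arm.get_obs(); f=arm.grab_frame("wrist")
    T=np.eye(4);T[:3,:3]=R.from_quat(o["tool_rot"]).as_matrix();T[:3,3]=o["position"]
    T=T@f["mount"]; f["T"]=T
    return f,T
E
python3 - <<'E'
from h import *
print(arm.tcp_to_tips)
f,T=wrist(); print(f["mount"].round(3),f["fx"])
to_tool([0.47,0.15,0.27],74.5)
for c in ["scene","side"]:
    g=arm.grab_frame(c); P,ok=cloud(g)
    b,gr,r=[g["img"][...,i].astype(int) for i in range(3)]
    x,y,z=P[...,0],P[...,1],P[...,2]
    # blue cap
    m=ok&(b>r+30)&(b>gr+15)&(abs(x-.52)<.1)&(abs(y+.176)<.1)&(z>.07)
    for lo,hi in [(.097,.11),(.115,.13)]:
        q=P[m&(z>lo)&(z<hi)]; print(c,"cap",lo,len(q), q.mean(0).round(4), cv2.minAreaRect((q[:,:2]*1000).astype(np.float32)))
    q=P[ok&(abs(x-.52)<.03)&(abs(y+.176)<.03)&(z>.14)&(z<.16)]; print("rib",len(q),q.mean(0).round(4),cv2.minAreaRect((q[:,:2]*1000).astype(np.float32)))
    q=P[ok&(abs(x-.508)<.1)&(abs(y-.164)<.1)&(z>.04)&(z<.049)]; print("split",len(q),q.mean(0).round(4),cv2.minAreaRect((q[:,:2]*1000).astype(np.float32)))
E
```

```text
0.014
[[ 1.    -0.     0.001  0.001]
 [-0.     0.949  0.315 -0.081]
 [-0.001 -0.315  0.949 -0.129]
 [ 0.     0.     0.     1.   ]] 366.40776893164906
pos [0.257  0.5697 0.2453] t 0.95 F [-0.09  0.26 -0.96] w 0.0855
shift(tool) [-0.295   0.3668 -0.0247] rotvec [-0.   -0.01 -8.78]
scene cap 0.097 224 [ 0.5237 -0.1686  0.1022] ((520.0014038085938, -175.460205078125), (47.1738395690918, 122.88835144042969), 8.31872272491455)
scene cap 0.115 216 [ 0.525  -0.1719  0.1215] ((519.4326782226562, -175.36471557617188), (49.23313522338867, 69.00843811035156), 6.190534591674805)
rib 64 [ 0.5224 -0.174   0.1469] ((520.4382934570312, -174.32473754882812), (30.95448875427246, 20.096824645996094), 3.937480926513672)
split 335 [0.5132 0.1694 0.0442] ((508.24627685546875, 167.00787353515625), (124.73200988769531, 47.8930778503418), 73.21797943115234)
side cap 0.097 114 [ 0.5184 -0.1909  0.1023] ((517.6107177734375, -180.43191528320312), (43.745025634765625, 119.9462661743164), 8.531868934631348)
side cap 0.115 152 [ 0.5143 -0.1833  0.1219] ((519.1262817382812, -177.542724609375), (47.155006408691406, 70.3326644897461), 7.813327312469482)
rib 84 [ 0.5175 -0.1802  0.1467] ((519.1107788085938, -178.4015655517578), (31.787212371826172, 21.004690170288086), 13.46943187713623)
split 176 [0.5017 0.1509 0.0442] ((507.2857971191406, 163.89248657226562), (129.98231506347656, 44.87689971923828), 73.88684844970703)
```

Emit:
play_rows(
  commands=[
    [0,[-0.037,0.046,-0.003],[0,0,0]],
    [0,[-0.037,0.046,-0.003],[0,0,0]],
    [0,[-0.037,0.046,-0.003],[0,0,0]],
    [0,[-0.037,0.046,-0.003],[0,0,0]],
    [0,[-0.037,0.046,-0.003],[0,0,0]],
    [0,[-0.037,0.046,-0.003],[0,0,0]],
    [0,[-0.037,0.046,-0.003],[0,0,0]],
    [0,[-0.037,0.046,-0.003],[0,0,-8]],
  ],
)

```text
t: 2.05
position: [0.4714, 0.1468, 0.2697]
tool_rot: [0.799, 0.601, 0.0, 0.0]
ft_force: [0.1, 0.7, 0.1]
grip_width: 0.0425
```

```bash
cat > look.py <<'E'
from h import *
import sys
def look(name,labels):
    f,T=wrist(); cv2.imwrite(f"pics/{name}.png",f["img"])
    for l in labels:
        for d in arm.spot_point("wrist",l)[:3]: print(l,np.round(d["point"],4),round(d["confidence"],2))
    P,ok=cloud(f,T); return f,P,ok
def rect(q,n):
    print(n,len(q), q.mean(0).round(4) if len(q) else "", cv2.minAreaRect((q[:,:2]*1000).astype(np.float32)) if len(q)>5 else "")
E
python3 - <<'E'
from look import *
f,P,ok=look("w1",["split","dowel","housing"])
x,y,z=P[...,0],P[...,1],P[...,2]
n=ok&(abs(x-.508)<.08)&(abs(y-.165)<.09)
rect(P[n&(z>.04)&(z<.05)],"split")
for s in (1,-1):
    c=np.array([.508,.165])+s*.047*np.array([.284,.959])
    m=n&(np.hypot(x-c[0],y-c[1])<.012)&(z>.053)&(z<.068)
    rect(P[m],"dowel")
    m2=m&(z>.0625); rect(P[m2],"tip")
rect(P[n&(z>.07)],"bearing?")
to_tool([0.500,-0.174,0.30],98)
E
```

```text
split [0.509  0.1658 0.044 ] 0.8
split [0.3266 0.1016 0.048 ] 0.57
dowel [0.5192 0.214  0.0673] 0.89
dowel [0.3294 0.1493 0.0617] 0.79
dowel [0.6932 0.3553 0.001 ] 0.67
housing [0.5104 0.1696 0.003 ] 0.88
housing [ 0.329   0.1018 -0.0019] 0.83
split 3110 [0.5071 0.1668 0.0457] ((508.97637939453125, 167.10879516601562), (124.83267211914062, 44.2639045715332), 73.54917907714844)
dowel 101 [0.5204 0.2117 0.0621] ((521.3310546875, 211.91860961914062), (8.639422416687012, 9.267354965209961), 39.94999313354492)
tip 51 [0.5216 0.212  0.0648] ((521.8843383789062, 211.99063110351562), (7.6638383865356445, 7.504439353942871), 40.448917388916016)
dowel 95 [0.4945 0.1223 0.0625] ((495.15771484375, 121.97892761230469), (9.008991241455078, 8.583953857421875), 77.30563354492188)
tip 55 [0.4952 0.1219 0.0648] ((495.329345703125, 121.66605377197266), (7.890830039978027, 8.111605644226074), 77.30563354492188)
bearing? 39854 [0.464  0.1509 0.3136] ((481.986328125, 142.22329711914062), (127.61438751220703, 66.32453918457031), 66.39881896972656)
pos [0.471  0.1478 0.2693] t 2.25 F [-0.45  0.29  0.45] w 0.0426
shift(tool) [-0.3003  0.1191 -0.0308] rotvec [-0.000e+00 -1.000e-02 -2.448e+01]
```

View pics/w1.png

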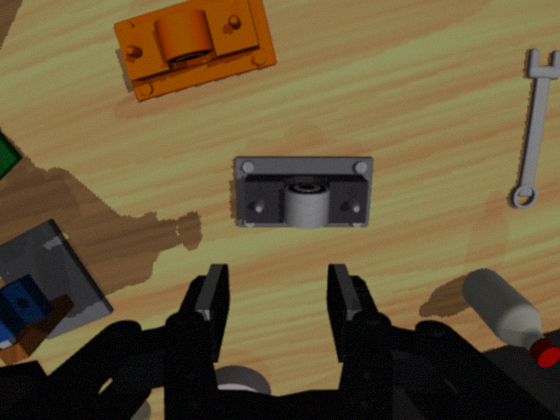

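Housing confirmed in the wrist view (dark block, px 255–355,208). The dowel tips are 94 mm apart, the centre is about (0.5087, 0.167) and own y points at 73.6°. Next is the cap.

Emit:
play_rows(
  commands=[
    [0,[-0.039,0.0136,-0.004],[0,0,0]],
    [0,[-0.039,0.0136,-0.004],[0,0,0]],
    [0,[-0.039,0.0136,-0.004],[0,0,0]],
    [0,[-0.039,0.0136,-0.004],[0,0,0]],
    [0,[-0.039,0.0136,-0.004],[0,0,0]],
    [0,[-0.039,0.0136,-0.004],[0,0,-8]],
    [0,[-0.038,0.0136,-0.004],[0,0,-8]],
    [0,[-0.038,0.0136,-0.004],[0,0,-8]],
  ],
)

```text
t: 3.25
position: [0.5052, -0.1762, 0.3016]
tool_rot: [0.656, 0.755, 0.0, -0.0]
ft_force: [1.0, 0.6, -0.3]
grip_width: 0.0424
```

Emit:
play_rows(
  commands=[
    [0,[0,0,0],[0,0,0]],
  ],
)

```text
t: 3.38
position: [0.5057, -0.1771, 0.3011]
tool_rot: [0.658, 0.753, 0.0, 0.0]
ft_force: [-0.2, -0.0, -1.2]
grip_width: 0.0425
```

```bash
python3 - <<'E'
from look import *
f,P,ok=look("w2",["rib","cap","cap_hole","peg"])
x,y,z=P[...,0],P[...,1],P[...,2]
n=ok&(abs(x-.52)<.06)&(abs(y+.176)<.08)
for lo,hi,nm in [(.144,.154,"rib"),(.118,.128,"top"),(.098,.108,"feet")]: rect(P[n&(z>lo)&(z<hi)],nm)
to_tool([0.5195,-0.1765,0.20],98)
E
```

```text
rib [ 0.5212 -0.1724  0.1518] 0.81
cap [ 0.5225 -0.1765  0.0857] 0.59
cap_hole [ 0.511  -0.1305  0.0871] 0.94
peg [ 0.5135 -0.1778  0.0028] 0.27
rib 901 [ 0.5196 -0.1762  0.1495] ((520.623046875, -176.19625854492188), (30.72998046875, 19.7270565032959), 8.215635299682617)
top 3051 [ 0.515  -0.1769  0.1237] ((504.9972839355469, -178.3846893310547), (76.06438446044922, 68.21854400634766), 7.922301292419434)
feet 2400 [ 0.5201 -0.1755  0.1036] ((511.6132507324219, -177.47215270996094), (89.47019958496094, 122.81837463378906), 7.606081485748291)
pos [ 0.5048 -0.1751  0.3013] t 3.625 F [-0.27  0.3  -0.08] w 0.0428
shift(tool) [-0.0034  0.0144  0.1013] rotvec [ 0.   -0.02 -0.25]
```

View pics/w2.png

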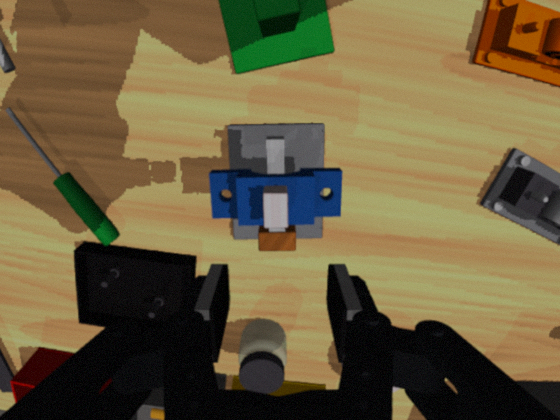

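Rib at px (277,208), centre about (0.520, -0.176), top at z 0.149, cap yaw about 8°. Both jaw sides are clear. Descending in two stages.

Emit:
play_rows(
  commands=[
    [0,[-0.001,0.005,0.04],[0,0,0]],
    [0,[-0.001,0.005,0.04],[0,0,0]],
    [0,[0,0.005,0.04],[0,0,0]],
    [0,[0,0,0],[0,0,0]],
    [0,[0,0,0],[0,0,0]],
  ],
)

```text
t: 4.25
position: [0.5204, -0.1762, 0.1827]
tool_rot: [0.658, 0.753, 0.0, 0.001]
ft_force: [1.5, 0.1, -0.5]
grip_width: 0.0431
```

```bash
python3 - <<'E'
from look import *
f,P,ok=look("w3",["rib"])
x,y,z=P[...,0],P[...,1],P[...,2]
n=ok&(abs(x-.52)<.06)&(abs(y+.176)<.08)
for lo,hi,nm in [(.144,.154,"rib"),(.118,.128,"top"),(.098,.108,"feet")]: rect(P[n&(z>lo)&(z<hi)],nm)
to_tool([0.520,-0.1762,0.14],97.9)
E
```

```text
rib [ 0.5242 -0.1723  0.1498] 0.87
rib 2342 [ 0.5191 -0.1764  0.1495] ((520.7157592773438, -176.3232879638672), (30.825401306152344, 19.696176528930664), 8.300544738769531)
top 7274 [ 0.5135 -0.1768  0.1237] ((505.1766662597656, -178.53453063964844), (76.92444610595703, 68.5447006225586), 8.612679481506348)
feet 5229 [ 0.5184 -0.176   0.1036] ((511.5951232910156, -177.57305908203125), (89.90745544433594, 122.17721557617188), 9.134858131408691)
pos [ 0.5204 -0.1765  0.1831] t 4.35 F [-0.55  0.44 -0.16] w 0.0424
shift(tool) [ 0.0005 -0.0005  0.0431] rotvec [ 0.13  0.08 -0.18]
```

View pics/w3.png

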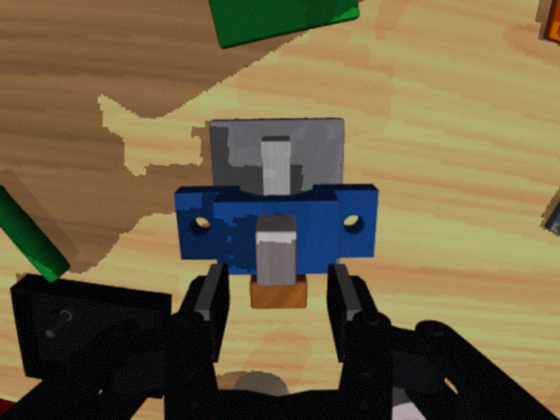

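Rib (px 277,258) is centred between the fingers. Going down and closing.

Emit:
play_rows(
  commands=[
    [0,[0,0,0.022],[0,0,0]],
    [0,[0,0,0.02],[0,0,0]],
    [0,[0,0,0],[0,0,0]],
    [-1,[0,0,0],[0,0,0]],
    [-1,[0,0,0],[0,0,0]],
    [-1,[0,0,0],[0,0,0]],
    [-1,[0,0,0],[0,0,0]],
  ],
  grip_force=90,
)

```text
t: 5.22
position: [0.5205, -0.1769, 0.141]
tool_rot: [0.658, 0.753, 0.0, 0.001]
ft_force: [-2.7, -0.9, 5.9]
grip_width: 0.0184
```

Emit:
play_rows(
  commands=[
    [-1,[0,0,-0.006],[0,0,0]],
    [-1,[0,0,-0.012],[0,0,0]],
    [-1,[0,0,-0.015],[0,0,0]],
    [-1,[0,0,-0.015],[0,0,0]],
    [-1,[0,0,-0.015],[0,0,0]],
    [-1,[0,0,-0.015],[0,0,0]],
    [-1,[0,0,-0.012],[0,0,0]],
    [-1,[0,0,0],[0,0,0]],
  ],
)

```text
t: 6.22
position: [0.5202, -0.1766, 0.2302]
tool_rot: [0.658, 0.753, 0.0, 0.001]
ft_force: [-0.2, 0.1, -5.0]
grip_width: 0.018
```

```bash
python3 - <<'E'
from look import *
f,P,ok=look("w4",["rib","cap","cap_hole"])
o=arm.get_obs();Rt=R.from_quat(o["tool_rot"])
Q=Rt.inv().apply(P.reshape(-1,3)-o["position"]).reshape(P.shape)
b,g,r=[f["img"][...,i].astype(int) for i in range(3)]
m=ok&(b>r+30)&(b>g+15)&(abs(Q[...,0])<.1)&(abs(Q[...,1])<.05)
z=Q[...,2]
print(np.percentile(z[m],[2,25,50,75,98]).round(4))
h,e=np.histogram(z[m],bins=np.arange(0,.08,.002)); print(list(zip(e.round(3),h)))
to_tool([0.48,0.15,0.23],73.6)
g=arm.grab_frame("scene"); cv2.imwrite("pics/s4.png",g["img"])
np.savez("w4.npz",Q=Q,m=m)
E
```

```text
rib [ 0.5213 -0.1724  0.239 ] 0.77
cap [ 0.5203 -0.176   0.1739] 0.73
cap_hole [ 0.5099 -0.132   0.1774] 0.94
[0.0146 0.0158 0.0303 0.0358 0.0448]
[(np.float64(0.0), np.int64(6)), (np.float64(0.002), np.int64(2)), (np.float64(0.004), np.int64(13)), (np.float64(0.006), np.int64(2)), (np.float64(0.008), np.int64(17)), (np.float64(0.01), np.int64(2)), (np.float64(0.012), np.int64(19)), (np.float64(0.014), np.int64(4378)), (np.float64(0.016), np.int64(1949)), (np.float64(0.018), np.int64(213)), (np.float64(0.02), np.int64(207)), (np.float64(0.022), np.int64(174)), (np.float64(0.024), np.int64(202)), (np.float64(0.026), np.int64(133)), (np.float64(0.028), np.int64(112)), (np.float64(0.03), np.int64(84)), (np.float64(0.032), np.int64(117)), (np.float64(0.034), np.int64(4361)), (np.float64(0.036), np.int64(2033)), (np.float64(0.038), np.int64(198)), (np.float64(0.04), np.int64(180)), (np.float64(0.042), np.int64(172)), (np.float64(0.044), np.int64(176)), (np.float64(0.046), np.int64(159)), (np.float64(0.048), np.int64(33)), (np.float64(0.05), np.int64(2)), (np.float64(0.052), np.int64(0)), (np.float64(0.054), np.int64(0)), (np.float64(0.056), np.int64(0)), (np.float64(0.058), np.int64(0)), (np.float64(0.06), np.int64(0)), (np.float64(0.062), np.int64(0)), (np.float64(0.064), np.int64(0)), (np.float64(0.066), np.int64(0)), (np.float64(0.068), np.int64(0)), (np.float64(0.07), np.int64(0)), (np.float64(0.072), np.int64(0)), (np.float64(0.074), np.int64(0)), (np.float64(0.076), np.int64(0))]
pos [ 0.5198 -0.1764  0.2287] t 6.425 F [ 0.4  -0.89 -5.27] w 0.0183
shift(tool) [ 0.3288  0.0044 -0.0011] rotvec [-0.06 -0.03 24.12]
```

View pics/w4.png

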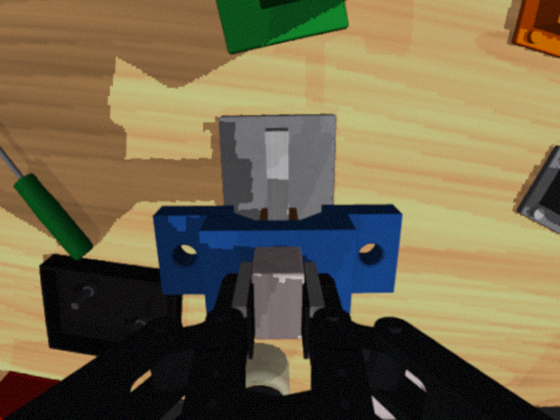

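View pics/s4.png

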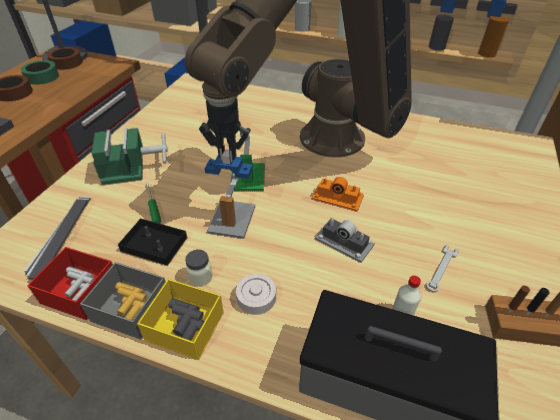

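```bash
python3 - <<'E'
import numpy as np,cv2
d=np.load("w4.npz");Q,m=d["Q"],d["m"];z=Q[...,2]
for lo,hi,n in [(.0335,.0375,"feet"),(.0135,.0175,"top")]:
    q=Q[m&(z>lo)&(z<hi)]
    print(n,cv2.minAreaRect((q[:,:2]*1000).astype(np.float32)), (q[:,:2].min(0)*1000).round(1),(q[:,:2].max(0)*1000).round(1))
    A=np.c_[q[:,:2],np.ones(len(q))]; print(" tilt",np.linalg.lstsq(A,q[:,2],rcond=None)[0].round(4))
    # edges: per x-bin max/min y
    for f,nm in((np.max,"ymax"),(np.min,"ymin")):
        xs=np.arange(q[:,0].min()+.003,q[:,0].max()-.003,.002);pt=[]
        for x0 in xs:
            s=q[abs(q[:,0]-x0)<.001]
            if len(s)>3: pt.append((x0,f(s[:,1])))
        pt=np.array(pt); k=np.polyfit(pt[:,0],pt[:,1],1); r=pt[:,1]-np.polyval(k,pt[:,0])
        print(" ",nm,k.round(4),np.degrees(np.arctan(k[0])).round(2),abs(r).max().round(4))
# holes: pixels in feet region not at feet height
img=cv2.imread("pics/w4.png")
mm=(m&(z>.03)&(z<.04)).astype(np.uint8)
cl=cv2.morphologyEx(mm,cv2.MORPH_CLOSE,np.ones((41,41)))
h=((cl>0)&(mm==0)).astype(np.uint8)
h=cv2.morphologyEx(h,cv2.MORPH_OPEN,np.ones((5,5)))
n,l,s,c=cv2.connectedComponentsWithStats(h); print(s,c.round(1))
E
```

```text
feet ((0.5673141479492188, 0.7669525146484375), (45.14461898803711, 122.2586441040039), 89.55998229980469) [-60.4 -22.1] [61.7 23.7]
 tilt [ 0.004  -0.0026  0.0357]
  ymax [-0.0099  0.0032] -0.57 0.0242
  ymin [-0.0083 -0.0215] -0.48 0.0003
top ((0.8249893188476562, -0.09673690795898438), (43.424163818359375, 68.53572082519531), 89.96041870117188) [-33.5 -21.8] [35.1 21.6]
 tilt [ 0.004  -0.0054  0.0156]
  ymax [-0.0199 -0.0023] -1.14 0.0221
  ymin [-0.0047 -0.0215] -0.27 0.0003
[[     0      0    560    420 234520]
 [   359    243     21     19    316]
 [   174    244     23     20    364]] [[279.5 209.4]
 [369.1 252.2]
 [184.9 253.7]]
```

Cap held level (flat top 1.5 mm past the tips, origin 51.5 mm ahead of the TCP, centred within 1 mm). Carrying it to a spot just short of the housing.

Emit:
play_rows(
  commands=[
    [-1,[0.03,0,0],[0,0,0]],
    [-1,[0.045,-0.001,0],[0,0,0]],
    [-1,[0.05,-0.001,0],[0,0,0]],
    [-1,[0.05,-0.001,0],[0,0,0]],
    [-1,[0.05,-0.001,0],[0,0,0]],
    [-1,[0.05,-0.001,0],[0,0,0]],
    [-1,[0.05,0,0],[0,0,0]],
    [-1,[0.035,0,0],[0,0,0]],
  ],
)

```text
t: 7.48
position: [0.466, 0.1815, 0.229]
tool_rot: [0.658, 0.753, -0.0, -0.0]
ft_force: [1.0, -0.5, -4.7]
grip_width: 0.0183
```

Emit:
play_rows(
  commands=[
    [-1,[0,0,0.006],[0,0,6]],
    [-1,[0,0,0.008],[0,0,8]],
    [-1,[0,0,0.008],[0,0,6.5]],
    [-1,[0,0,0.006],[0,0,4]],
    [-1,[0,0,0],[0,0,0]],
    [-1,[0,0,0],[0,0,0]],
  ],
)

```text
t: 8.22
position: [0.4668, 0.1796, 0.2014]
tool_rot: [0.802, 0.597, 0.0, -0.0]
ft_force: [-0.4, 0.2, -5.0]
grip_width: 0.0183
```

```bash
cat > m5.py <<'E'
from look import *
def meas(name):
    f,P,ok=look(name,["split","dowel","housing"])
    o=arm.get_obs();Rt=R.from_quat(o["tool_rot"])
    Q=Rt.inv().apply(P.reshape(-1,3)-o["position"]).reshape(P.shape)
    x,y,z=P[...,0],P[...,1],P[...,2]
    n=ok&(abs(x-.508)<.08)&(abs(y-.167)<.09)
    rect(P[n&(z>.04)&(z<.05)],"split")
    for s in (1,-1):
        c=np.array([.5087,.1669])+s*.047*np.array([.282,.959])
        m=n&(np.hypot(x-c[0],y-c[1])<.012)&(z>.0635)&(z<.068); rect(P[m],"tip")
        if m.any(): print("   tool",Q[m].mean(0).round(4))
    # in-hand cap
    b,g,r=[f["img"][...,i].astype(int) for i in range(3)]
    m=ok&(b>r+30)&(b>g+15)&(abs(Q[...,0])<.1)&(abs(Q[...,1])<.05)
    for lo,hi,nm in [(.0335,.0375,"feet"),(.0135,.0175,"top")]:
        q=Q[m&(Q[...,2]>lo)&(Q[...,2]<hi)]; rect(q,nm)
    print("yaw",np.degrees(np.arctan2(Rt.as_matrix()[1,0],Rt.as_matrix()[0,0])), Rt.as_matrix()[:,2].round(4))
    to_tool([0.5087,0.1669,0.20],73.2)
E
python3 -c "
from m5 import *
meas('w5')"
```

```text
split [0.3302 0.1037 0.0451] 0.93
dowel [0.3301 0.1491 0.063 ] 0.97
housing [ 0.3288  0.1018 -0.0016] 0.83
housing [0.5123 0.1673 0.0011] 0.75
split 16 [0.4921 0.1864 0.0417] ((489.7472839355469, 173.93878173828125), (52.82319259643555, 3.2935400009155273), 74.40691375732422)
tip 0  
tip 0  
feet 4175 [-0.0042 -0.0023  0.0369] ((1.0504798889160156, -0.5153179168701172), (44.36500930786133, 121.66007232666016), 89.61636352539062)
top 4104 [ 0.0003 -0.0103  0.0169] ((1.3146400451660156, -1.2673931121826172), (43.161155700683594, 68.10923767089844), 89.87173461914062)
yaw 73.25283390854815 [ 3.e-04  2.e-04 -1.e+00]
pos [0.4667 0.1796 0.2015] t 8.425 F [-0.51  1.01 -4.9 ] w 0.0184
shift(tool) [-0.      0.0438  0.0015] rotvec [ 0.02 -0.01  0.05]
```

View pics/w5.png

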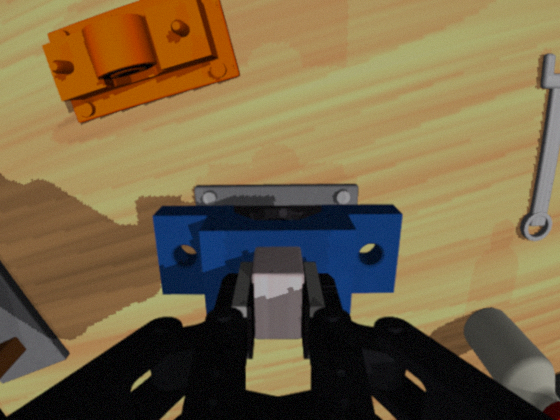

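Emit:
play_rows(
  commands=[
    [-1,[0,0.025,0],[0,0,0]],
    [-1,[0,0.035,0],[0,0,0]],
    [-1,[0,0.025,0],[0,0,0]],
    [-1,[0,0,0],[0,0,0]],
    [-1,[0,0,0],[0,0,0]],
  ],
)

```text
t: 9.05
position: [0.5474, 0.1551, 0.2011]
tool_rot: [0.803, 0.596, -0.0, -0.0]
ft_force: [0.6, -0.6, -5.1]
grip_width: 0.018
```

```bash
cat > m6.py <<'E'
from look import *
def meas(name):
    # all in tool frame
    for i in range(4):
        o=arm.get_obs(); f=arm.grab_frame("wrist"); Q,ok=cloud(f,f["mount"])
        if i==0: cv2.imwrite(f"pics/{name}.png",f["img"])
        z=Q[...,2]; zs=o["position"][2]-.045
        print("---",o["position"].round(4),"yaw",round(float(R.from_quat(o["tool_rot"]).as_matrix()[1,0]),4))
        m0=ok&(abs(Q[...,0])<.1)&(abs(Q[...,1])<.12)
        b,g,r=[f["img"][...,k].astype(int) for k in range(3)]
        blue=(b>r+30)&(b>g+15)
        t=m0&~blue&(z>zs-.021)&(z<zs-.0185+.004)&(Q[...,1]<-.015)
        n,l,s,c=cv2.connectedComponentsWithStats(t.astype(np.uint8)); tips=[]
        for k in range(1,n):
            if s[k,4]>15:
                q=Q[l==k]; rr=cv2.minAreaRect((q[:,:2]*1000).astype(np.float32)); print(" tip?",s[k,4],q.mean(0).round(4),np.round(rr[0],1),np.round(rr[1],1))
        q=Q[m0&~blue&(abs(z-zs)<.004)]
        if len(q)>50: rr=cv2.minAreaRect((q[:,:2]*1000).astype(np.float32)); print(" split",len(q),np.round(rr[0],2),np.round(rr[1],1),round(rr[2],2),q[:,2].mean().round(4))
        m=m0&blue&(abs(Q[...,1])<.03)
        for c0,nm in [(.0355,"feet"),(.0155,"top")]:
            q=Q[m&(abs(z-c0)<.002)]; rr=cv2.minAreaRect((q[:,:2]*1000).astype(np.float32)); print(" ",nm,np.round(rr[0],2),np.round(rr[1],1),round(rr[2],2),q[:,2].mean().round(4))
E
python3 -c "
from m6 import *
meas('w6')"
```

```text
--- [0.5474 0.1551 0.2011] yaw 0.9575
 tip? 458 [ 0.0003 -0.0439  0.1382] [  0.1 -40.8] [34.8 42.9]
 tip? 119 [ 0.0466 -0.0407  0.1377] [ 47.1 -40.5] [9.3 9. ]
 tip? 127 [-0.0457 -0.0396  0.1374] [-46.3 -39.3] [9.4 9.3]
 split 5439 [  0.44 -39.59] [ 44.8 124.5] 89.53 0.1553
  feet [ 1.09 -0.63] [ 44.5 121.6] 89.62 0.0368
  top [ 1.33 -1.21] [43.3 68.1] 89.96 0.0169
--- [0.5473 0.1552 0.2013] yaw 0.9575
 tip? 178 [-0.0192 -0.0408  0.1383] [-19.1 -40.4] [ 7.2 34.8]
 tip? 249 [ 0.0155 -0.0449  0.1384] [ 12.3 -47.5] [47.  24.2]
 tip? 124 [ 0.0467 -0.0406  0.1377] [ 47.  -40.2] [8.7 9.4]
 tip? 124 [-0.0459 -0.0397  0.1378] [-46.2 -39. ] [9.7 9. ]
 split 5443 [  0.28 -39.49] [ 44.8 124.6] 89.46 0.1555
  feet [ 1.14 -0.53] [ 44.4 121.7] 89.63 0.0368
  top [ 1.36 -1.31] [42.9 68.3] 89.96 0.0169
--- [0.5474 0.1553 0.2014] yaw 0.9576
 tip? 451 [ 0.0007 -0.0437  0.1384] [ -0.2 -40.8] [43.4 34.8]
 tip? 125 [ 0.0465 -0.0407  0.1379] [ 47.2 -40.2] [9.1 9.2]
 tip? 132 [-0.046  -0.0396  0.1378] [-46.5 -39.2] [8.9 9.4]
 split 5438 [  0.14 -39.39] [ 45.1 124.6] 89.51 0.1556
  feet [ 1.13 -0.56] [ 44.6 121.6] 89.67 0.0368
  top [ 1.33 -1.69] [42.4 68.1] 89.67 0.0169
--- [0.5475 0.1553 0.2014] yaw 0.9576
 tip? 455 [ 0.0006 -0.044   0.1385] [ -0.1 -41.1] [35.2 43.1]
 tip? 121 [ 0.0465 -0.0408  0.138 ] [ 47.  -40.3] [9.3 9.2]
 tip? 121 [-0.0459 -0.0398  0.138 ] [-46.3 -39.3] [9. 9.]
 split 5396 [  0.04 -39.56] [ 44.8 124.7] 89.51 0.1556
  feet [ 1.05 -0.51] [ 44.6 121.6] 89.58 0.0368
  top [ 1.31 -1.66] [68.3 42.6] 0.15 0.0169
```

View pics/w6.png

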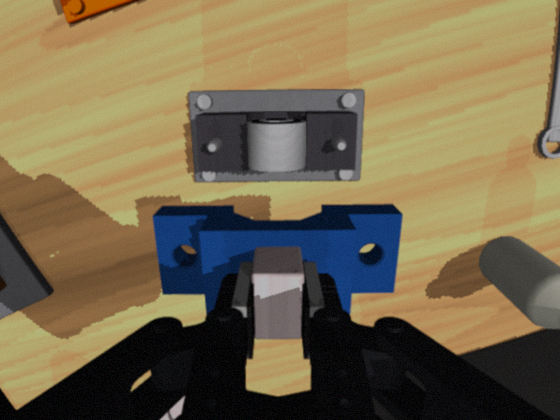

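The housing is unobstructed at px (277,140), with both dowels at (212,148) and (342,145). Relative to the cap in the tool frame, I need a shift of about (-0.9, -38.9) mm and the yaw matches. Split is at tool z 155.5 mm and cap underside at 52.8 mm, so the gap is about 103 mm.

Emit:
play_rows(
  commands=[
    [-1,[-0.0009,-0.0189,0],[0,0,0]],
    [-1,[0,-0.02,0],[0,0,0]],
    [-1,[0,0,0],[0,0,0]],
    [-1,[0,0,0.025],[0,0,0]],
    [-1,[0,0,0.03],[0,0,0]],
    [-1,[0,0,0.02],[0,0,0]],
    [-1,[0,0,0],[0,0,0]],
    [-1,[0,0,0],[0,0,0]],
  ],
  grip_force=110,
)

```text
t: 10.25
position: [0.5112, 0.1655, 0.1271]
tool_rot: [0.803, 0.596, 0.001, 0.0]
ft_force: [-0.6, -0.7, -4.7]
grip_width: 0.0178
```

```bash
python3 - <<'E'
from h import *
f,T=wrist(); cv2.imwrite("pics/w7.png",f["img"])
o=arm.get_obs();print(o["position"],o["ft_force"])
for c in["scene","side"]:
    g=arm.grab_frame(c); i=g["img"]
    s=i[190:290,290:400] if c=="scene" else i[170:270,180:290]
    cv2.imwrite(f"pics/{c}7.png",cv2.resize(s,None,fx=5,fy=5,interpolation=cv2.INTER_CUBIC))
E
```

```text
[0.51122557 0.16550218 0.12729183] [-0.01136415 -0.10450665 -5.38147663]
```

View pics/scene7.png

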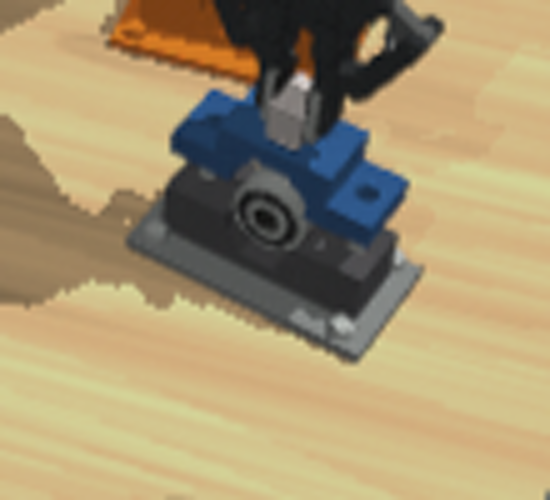

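View pics/w7.png

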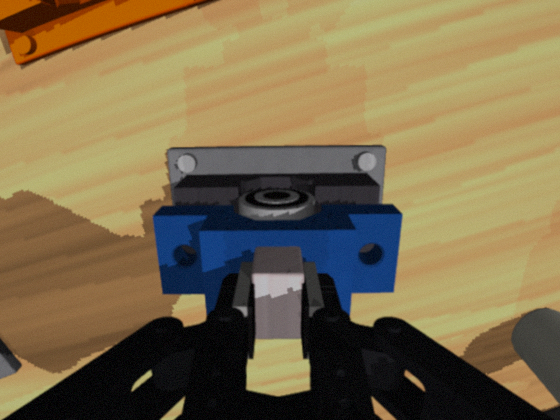

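```bash
python3 - <<'E'
from h import *
o=arm.get_obs(); f=arm.grab_frame("wrist"); Q,ok=cloud(f,f["mount"])
print(o["position"])
z=Q[...,2]; zs=o["position"][2]-.045
b,g,r=[f["img"][...,k].astype(int) for k in range(3)]; blue=(b>r+30)&(b>g+15)
near=ok&(abs(Q[...,0])<.1)&(abs(Q[...,1])<.06)
def edge(q,n):
    ys=[];xs=[]
    for x0 in np.arange(-.058,.058,.002):
        s=q[abs(q[:,0]-x0)<.001]
        if len(s)>2: xs.append(x0);ys.append(s[:,1].min())
    k=np.polyfit(xs,ys,1); print(n,len(xs),"edge y at 0",k[1].round(4),"slope deg",np.degrees(k[0]).round(2),"x",q[:,0].min().round(4),q[:,0].max().round(4),"z",np.median(q[:,2]).round(4))
edge(Q[near&~blue&(abs(z-zs)<.003)],"split")
edge(Q[near&blue&(abs(z-.0368)<.002)&(abs(Q[...,1])<.03)],"feet")
E
```

```text
[0.51100857 0.16546601 0.12722207]
split 57 edge y at 0 -0.023 slope deg -0.6 x -0.0617 0.0623 z 0.0815
feet 40 edge y at 0 -0.0225 slope deg -0.38 x -0.0602 0.0622 z 0.0373
```

Emit:
play_rows(
  commands=[
    [-1,[-0.0007,-0.0008,0.003],[0,0,0]],
    [-1,[0,0,0.004],[0,0,0]],
    [-1,[0,0,0.004],[0,0,0]],
    [-1,[0,0,0],[0,0,0]],
  ],
)

```text
t: 10.95
position: [0.5094, 0.1649, 0.1149]
tool_rot: [0.803, 0.596, -0.0, -0.0]
ft_force: [0.8, -0.3, -4.6]
grip_width: 0.0179
```

Emit:
play_rows(
  commands=[
    [-1,[0,0,0.003],[0,0,0]],
    [-1,[0,0,0.003],[0,0,0]],
    [-1,[0,0,0],[0,0,0]],
  ],
)

```text
t: 11.32
position: [0.5095, 0.1649, 0.109]
tool_rot: [0.803, 0.596, -0.0, -0.0]
ft_force: [0.9, -0.2, -4.9]
grip_width: 0.0173
```

```bash
python3 - <<'E'
from h import *
o=arm.get_obs(); f=arm.grab_frame("wrist"); Q,ok=cloud(f,f["mount"]); cv2.imwrite("pics/w8.png",f["img"])
print(o["position"],o["ft_force"],o["moment"])
z=Q[...,2]
b,g,r=[f["img"][...,k].astype(int) for k in range(3)]; blue=(b>r+30)&(b>g+15)
near=ok&(abs(Q[...,0])<.07)&(abs(Q[...,1])<.04)
for n,m in(("feet",near&blue&(abs(z-.037)<.003)),("notblue below",near&~blue&(z>.05))):
    h,e=np.histogram(z[m],bins=np.arange(.03,.13,.003)); print(n,[(round(a,3),int(k)) for a,k in zip(e,h) if k>20])
    if n=="feet": print(np.median(z[m]))
for c in["scene","side"]:
    i=arm.grab_frame(c)["img"]
    s=i[190:290,290:400] if c=="scene" else i[170:270,180:290]
    cv2.imwrite(f"pics/{c}8.png",cv2.resize(s,None,fx=5,fy=5,interpolation=cv2.INTER_CUBIC))
E
```

```text
[0.5094735  0.16491492 0.10901119] [ 0.92815249 -0.17346013 -4.93254607] [0.07113897 0.02528853 0.01818842]
feet [(np.float64(0.033), 204), (np.float64(0.036), 6267), (np.float64(0.039), 137)]
0.03726418122398022
notblue below [(np.float64(0.048), 88), (np.float64(0.051), 357), (np.float64(0.054), 141), (np.float64(0.057), 140), (np.float64(0.06), 422), (np.float64(0.063), 940), (np.float64(0.066), 295), (np.float64(0.069), 266), (np.float64(0.072), 229), (np.float64(0.075), 348), (np.float64(0.078), 425), (np.float64(0.081), 338), (np.float64(0.084), 294), (np.float64(0.087), 677), (np.float64(0.09), 810), (np.float64(0.093), 292), (np.float64(0.096), 4742), (np.float64(0.099), 840), (np.float64(0.102), 35), (np.float64(0.105), 25), (np.float64(0.108), 26)]
```

View pics/scene8.png

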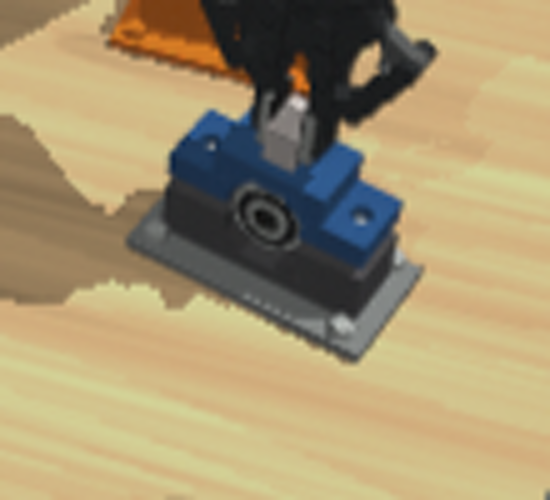

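Both dowel tips show bright in the cap's holes (crop px 210,147 and 362,217) with no contact force. Moving on to pressing.

Emit:
play_rows(
  commands=[
    [-1,[0,0,0.003],[0,0,0]],
    [-1,[0,0,0.002],[0,0,0]],
    [-1,[0,0,0],[0,0,0]],
  ],
  grip_force=120,
)

```text
t: 11.85
position: [0.5096, 0.165, 0.1046]
tool_rot: [0.803, 0.596, 0.0, 0.0]
ft_force: [-1.5, -0.5, 2.7]
grip_width: 0.0174
```

Emit:
play_rows(
  commands=[
    [-1,[0,0,0.002],[0,0,0]],
    [-1,[0,0,0.002],[0,0,0]],
    [-1,[0,0,0],[0,0,0]],
  ],
)

```text
t: 12.22
position: [0.5097, 0.165, 0.1008]
tool_rot: [0.803, 0.596, 0.0, 0.0]
ft_force: [-3.7, -0.2, 6.9]
grip_width: 0.0178
```

Emit:
play_rows(
  commands=[
    [-1,[0,0,0.001],[0,0,0]],
    [-1,[0,0,0.001],[0,0,0]],
    [-1,[0,0,0],[0,0,0]],
  ],
)

```text
t: 12.6
position: [0.5097, 0.165, 0.0991]
tool_rot: [0.803, 0.596, 0.0, 0.0]
ft_force: [-3.8, -0.1, 11.6]
grip_width: 0.0178
```

Emit:
play_rows(
  commands=[
    [-1,[0,0,0.001],[0,0,0]],
    [-1,[0,0,0],[0,0,0]],
  ],
)

```text
t: 12.85
position: [0.5096, 0.165, 0.099]
tool_rot: [0.803, 0.596, 0.001, 0.0]
ft_force: [-8.3, -1.6, 23.9]
grip_width: 0.0175
```

Emit:
play_rows(
  commands=[
    [-1,[0,-0.0005,0],[0,0,0]],
    [-1,[0,0,0],[0,0,0]],
    [-1,[0,0,0],[0,0,0]],
  ],
)

```text
t: 13.22
position: [0.5096, 0.165, 0.099]
tool_rot: [0.803, 0.596, 0.001, 0.001]
ft_force: [-5.5, -2.5, 22.9]
grip_width: 0.0179
```

```bash
python3 - <<'E'
from h import *
o=arm.get_obs(); f=arm.grab_frame("wrist"); Q,ok=cloud(f,f["mount"]); cv2.imwrite("pics/w9.png",f["img"])
P,_=cloud(f,(lambda T:T)(np.block([[R.from_quat(o["tool_rot"]).as_matrix(),o["position"][:,None]],[np.zeros((1,3)),1]])@f["mount"]))
print(o["position"],o["ft_force"],o["moment"],o["q"].round(2))
z=Q[...,2]
b,g,r=[f["img"][...,k].astype(int) for k in range(3)]; blue=(b>r+30)&(b>g+15)
near=ok&(abs(Q[...,0])<.07)&(abs(Q[...,1])<.04)
for side in(-1,1):
    m=near&blue&(abs(z-.037)<.003)&(Q[...,0]*side>.037); print("feet z world",np.median(P[m][:,2]).round(4),"tool",np.median(z[m]).round(4))
for c in["scene","side"]:
    G=arm.grab_frame(c); i=G["img"]; W,k=cloud(G)
    b,g,r=[i[...,q].astype(int) for q in range(3)]; bl=(b>r+30)&(b>g+15)&k&(np.hypot(W[...,0]-.509,W[...,1]-.166)<.08)
    for c0,n in((.061,"feet"),(.081,"top")):
        q=W[bl&(abs(W[...,2]-c0)<.006)]; print(c,n,len(q),np.median(q[:,2]).round(4) if len(q) else "")
    s=i[190:290,290:400] if c=="scene" else i[170:270,180:290]
    cv2.imwrite(f"pics/{c}9.png",cv2.resize(s,None,fx=5,fy=5,interpolation=cv2.INTER_CUBIC))
E
```

```text
[0.50956989 0.1649739  0.09901983] [-5.48886503 -2.52993475 22.88875951] [-0.36536541  1.03678939  0.05576535] [ 0.19  0.57  1.92 -0.    0.65 -1.09]
feet z world 0.0617 tool 0.0372
feet z world 0.0618 tool 0.0372
scene feet 243 0.0601
scene top 193 0.0799
side feet 39 0.0596
side top 63 0.08
```

View pics/scene9.png

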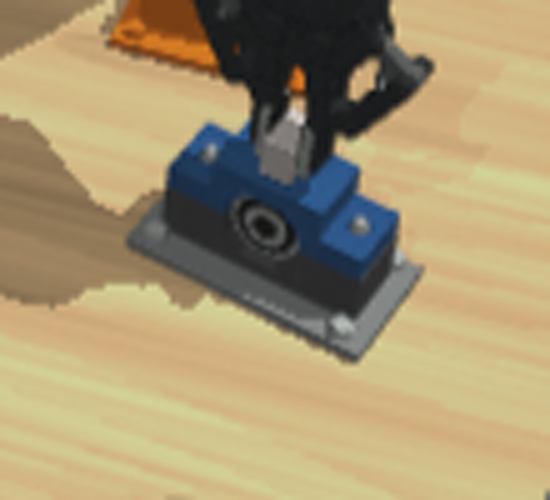

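View pics/side9.png

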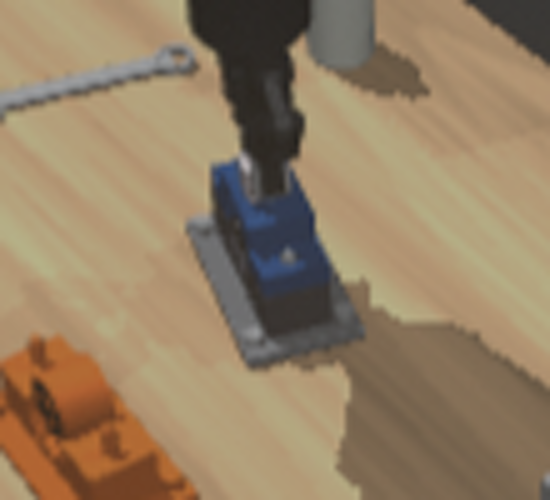

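Emit:
play_rows(
  commands=[
    [-1,[0,-0.0004,0.0004],[0,0,0]],
    [-1,[0,0,0],[0,0,0]],
    [-1,[0,0,0],[0,0,0]],
    [-1,[0,0,0],[0,0,0]],
  ],
)

```text
t: 13.88
position: [0.5095, 0.165, 0.099]
tool_rot: [0.803, 0.596, 0.001, 0.001]
ft_force: [-6.0, -5.0, 25.2]
grip_width: 0.0176
```

```bash
python3 - <<'E'
from h import *
f,T=wrist(); P,ok=cloud(f,T); Q,_=cloud(f,f["mount"]); cv2.imwrite("pics/w10.png",cv2.resize(f["img"][120:320,130:430],None,fx=2.5,fy=2.5))
b,g,r=[f["img"][...,k].astype(int) for k in range(3)]; blue=(b>r+30)&(b>g+15)
m=ok&blue&(abs(Q[...,2]-.0372)<.0025)&(abs(Q[...,1])<.03)&(abs(Q[...,0])>.037)
q=Q[m];A=np.c_[q[:,:2],np.ones(len(q))];print(np.linalg.lstsq(A,q[:,2],rcond=None)[0])
o=arm.get_obs();print(o["position"],o["ft_force"],o["moment"],o["t"])
cv2.imwrite("pics/s10.png",arm.grab_frame("scene")["img"])
E
```

```text
[ 0.000709   -0.00074801  0.03722888]
[0.50950259 0.16499026 0.09899168] [-5.2059486  -4.04768977 25.59220327] [-0.6942259   1.01386495  0.04471716] 13.925
```

View pics/w10.png

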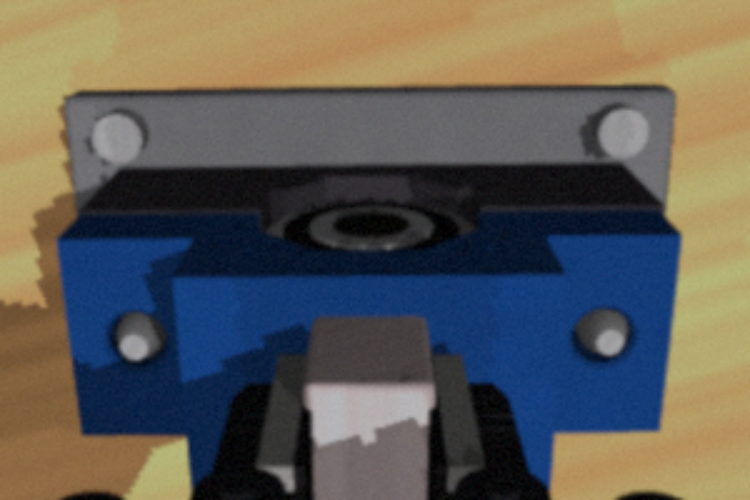

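View pics/s10.png

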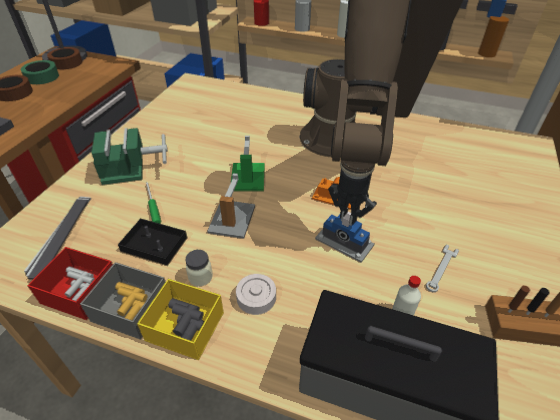

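The cap sits flush on the dark block with no seam gap (row ~212). Both dowel tips stand proud of the feet (px 135,340 and 605,335), the cap is level, and the bystanders haven't moved. Handing in while still pressing.

```bash
python3 - <<'E'
from station import arm
print(arm.hand_in()); o=arm.get_obs(); print(o["t"],o["position"],o["ft_force"],o["grip_width"])
E
```

```text
the job is handed in; nothing more can be done
None
the job is handed in; nothing more can be done
```

I lifted the blue cap straight up off the peg, set it over both dowels of the dark housing and pressed it shut. I handed in at about 14 s while still gripping at 120 N and pressing.

**Last checks:**
- **Seating:** More push did not move the tool below 99.0 mm, and the force rose sharply there, so it was against a hard stop.
- **Push:** The reading was about 25 N upward on the tool. It carried about −5 N before contact, so the push on the housing is nearer 30 N. That is slightly above the suggested 10 to 25 N but below the 40 N limit.
- **Level and seam:** The cap is level to within 0.1°. The wrist picture shows no seam gap, and both dowel tips stand proud of the cap's feet.
- **Rest of the bench:** The scene picture shows the other things where they were.

**Small disagreements:**
- The top of the cap's feet read 60 to 62 mm high across the cameras, against 61 mm expected.
- About 5 to 6 N of sideways force remained after I shifted the tool to relieve it.

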